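# Clamp a sample tube with the outer of two concentric knobs

## Task

Stand the capped sample tube upright in the V-shaped notch of the bench tube holder, then turn only the wide lower ring of the holder's two concentric knobs, so that its clamp arm swings in and presses the tube into the notch snugly enough that it stays gripped when you let go. Feel for the contact and be gentle: the clamp pad must never press the glass with more than about 15 N. The narrow knob on top is already adjusted and must not be turned; set the tube down without a knock and leave the other things on the worktop where they are.

Things in the scene. Friction and masses are not known exactly. Their poses are not given: they have to be found in the camera images.
- tube_mid (a point): centre (half-way up) of the loose capped sample tube, a flat-bottomed clear cylinder 18 mm in diameter and 101 mm tall with a white cap, about 30 g, standing alone on the worktop (so 50.5 mm above what it stands on); z is its long axis, upwards
- tube_holder: fixed tube holder; origin on the worktop under its knobs' axis, z up. Base plate 8 mm thick, x -62 to 73, y -148 to 58. On it, with the same axes, is a block with an upright V notch (two walls at 90 degrees, top 50 mm above the worktop; keep fingers above it), fixed up to 6 mm forward or back along x. A tube pushed along the holder's (0.97, -0.25, 0) seats on both walls; the opposite way is open
- tube_seat (a point): where the tube's centre (half-way up, 58.5 mm above the worktop) is when it stands on the base plate against both notch walls: at the holder's y = -100 mm and, as the block is set, x = -6 to 6 mm; axes as the holder's
- ring_grip (a point): centre of the outer ring, on the knobs' vertical axis, 66 mm above the worktop: a fluted black knob 56 mm in diameter, 54 to 78 mm above the worktop, on a 36 mm neck and (33 to 47 mm up) a 44 mm hub with the clamp arm, which turn with it. The arm (12 mm wide, 34 to 46 mm up, 105 mm long from the axis) points along this point's -x. Nothing else is within 70 mm of the axis above 50 mm
- outer_ring (a joint): angle of the outer ring, rad: 0 with the arm along the holder's -x (open), growing counter-clockwise from above, towards the notch; the pad meets a seated tube at about 1.34 + 10 x (x: the seat's in the holder, m), stop at 1.6. Friction 0.6 N m; stays where left. The pad acts 0.1 m from the axis: each N on the tube adds 0.1 N m. Contact is hard: 0.01 rad is several N. Let go, it holds up to 6 N
- pad_face (a point): centre of the face of the round rubber pad (14 mm in diameter) near the end of the clamp arm, 40 mm above the worktop, 97 mm out from the axis; the face looks along its -y axis, towards the tube; it turns with the ring
- inner_mark (a point): end of the white line on the inner knob, 11 mm from the knobs' axis, 98 mm above the worktop. The inner knob is black, 26 mm in diameter, 80 to 98 mm above the worktop, concentric with the ring and just above it; it turns separately and very easily, and must stay as it is
- inner_knob (a joint): angle of the inner knob, rad, counter-clockwise from above; must stay as it is
- beaker: clear plastic beaker, 60 mm wide, 71 mm tall, origin under its centre; leave alone
- timer: small white lab timer, 39x68x62 mm, origin under its centre; leave alone
- dropper: brown dropper bottle, 35 mm wide, 106 mm tall, origin under its centre; leave alone
- tape: roll of tape lying flat, 82 mm wide, 19 mm tall, origin under its centre; leave alone
- notch_block: the block with the V notch, fixed on the base plate; origin on top of the plate where the middle of the tube's foot stands when seated; axes as the holder's

How it is judged:
By the outcome, as a careful person would: the job done as asked, in the order asked, and still so for the second after the job is handed in, with the robot touching nothing.
It also fails if it takes over 70 s, if anything falls off the work surface, if the arm or the gripper's body presses on something with over 40 N, if the wrist force passes 120 N, or if a joint passes its speed limit or range.

## Robot

A 6-joint arm with a two-finger parallel gripper is mounted at the origin on a cart in front of the work surface, level with it; the furniture and walls round the work are solid. World frame = base frame: x ahead of the robot, y to its left, z up, the work surface at z = 0. Lengths are in m, angles in rad, forces in N, time in s.
With the tool pointing down it reaches from about 0.325 to 1 m from the base axis. Payload 5.1 kg.
Tool frame: the origin (TCP) lies between the finger pads; the fingertips stand 25 mm ahead of it and the grasp point (between the pads) lies 6 mm ahead of it; z points along the fingers, y is the line along which they close (so a half turn about z gives the same grasp; the last joint's range is limited). The gripper opens to 85 mm and grips with 20 to 120 N. Pads are 22 mm wide; open, the fingers measure 114 mm over their backs; the gripper's body (76 mm by 85 mm) begins 54 mm behind the grasp point. The pads swing forward as they close: fully open they stand 13 mm farther back than shut.
Start: joints at [1.162, 0.124, 1.65, -0, 1.367, -0.083], TCP at [0.208, 0.616, 0.256] pointing down, gripper open.
Joint ranges: [-2.61, 2.61], [-1.02, 2.33], [0.03, 2.71], [-1.35, 4.49], [0.32, 2.68], [-2.91, 2.91]. Speed limits (rad/s): [2.57, 2.57, 3.14, 3.14, 3.14, 3.14].

## Interface

Orientations are given as a unit quaternion [w, x, y, z].
In Python, from station import ctrl, viewer, recognise, outline_of, landmark_of gives the robot as it stands.
- The arm moves only by the tool servo_tool, never from a script. Its argument "rows" is one flat list of numbers, 6 for each row, row after row: the shift along the tool's x, y, z as a fraction of full scale, then the turn, a rotation vector about the tool's x, y, z as a fraction of full scale. In form: [tx, ty, tz, ax, ay, az, tx, ty, tz, ax, ay, az, ...]. A call has 1 to 10 rows; each row shifts and turns the commanded pose from where the row before left it, along the tool's axes as they then stand; what a row does not reach is not made up. Full scale, the value 1, is 25 mm for a shift and 6 degrees for a turn. A row lasts 1/12 s, in which the tool goes at most 41.7 mm and 7.16 degrees, less where a joint would pass 70% of its speed; a pose out of reach is approached as far as the arm can. A call with a number of a shift or a turn outside -1 to 1 is refused whole. A call with a gripper value outside its range is refused whole. "gripper" is the closure, from -1 (fully open) to 1 (shut), so that 0 is half open, set as the call begins (left out, the last holds). The fingers move at their own pace and stop on an object; "squeeze" is the grip in N (left out, the last holds). Time passes only in rows, so rows that do not move let the fingers close. It gives the time, the measured TCP pose, the force, the opening and the grip force at its end, in the units of the state.
- ctrl.read_state(): the state, without advancing time (a new reading comes with each control period).
- viewer.snapshot(name): name is "scene" or "top"; returns (picture, depth): 420x560x3 uint8, red, green, blue; 420x560 float32, m along the optical axis (not along the pixel's ray), 0 where there is no reading.
- viewer.get_calibration(name): a dict with "camera_matrix" (3x3 intrinsics, pixels), "position" and "orientation" of the camera in the world. Camera axes: x right, y down, z forward; pixel columns grow to the right and rows downward; lengths in m; the calibration is good to about 2 mm. A picture is of the moment at which its call begins. get_calibration takes no time and is no camera call.
- ctrl.job_done(): hands the job in; it is judged then, once.
Trained networks look in the newest picture that a camera, given by its name, has taken for a name from the list of things; names that differ only in an ending like _2 or _b are one class to them, and where a whole thing is asked for, a point or a joint stands for the part that bears it (a point fixed in the world has none). Each returns a list of dicts, best first, with "p" (0 to 1); they miss things now and then, are a little off and sometimes report something else, mostly with a low value. They report only what shows in the picture. A call takes as long as a camera call.
- recognise(camera, target): "xyz" ([x, y, z] in m, in world coordinates, good to about 4 mm: the middle of the surface that is visible of it).
- outline_of(camera, target): "mask" (420x560 bool, what is visible of it).
- landmark_of(camera, target): "xyz" ([x, y, z] in m, in world coordinates, good to about 4 mm: a listed point, or the origin of a listed thing).
The state is a dict: "time_s": time; "qpos": joint angles; "qvel": joint speeds; "tau": joint torques, N m; "ee_pos": TCP position; "eef_rot": TCP orientation; "ft_force": force on the tool from outside, world axes, zero at the start; "ft_torque": the same for the moment, N m; "finger_gap": finger opening in m; "finger_force": force on a finger pad.
Only numpy, scipy, OpenCV 4.12 (cv2) and the standard library are available. Lean on these libraries where they do the work, as an engineer would, in place of code of your own. Each camera call takes 0.05 s, during which the arm holds its last target. There are 200 camera calls.

## Working session

There is one attempt and no reset: what is moved stays moved. The work goes in short steps, Python scripts to look and compute and a tool call to move; the robot and the scene stay as the last step left them, time stands still between calls to the robot, and variables do not carry over. Pictures are saved under pics/ and viewed, at most 10 in all, crops included, and the job is handed in when it is done.

Besides the shell and the picture viewer there is one more tool, called after "Emit:" as name(argument=value, ...), one argument or row to a line, values as JSON. servo_tool: Moves the arm, as the interface text tells. Shift numbers are shares of 25 mm and turn numbers shares of 6 degrees, none past 1 either way. Its arguments: {"type":"object","properties":{"rows":{"type":"array","items":{"type":"number"}},"gripper":{"type":"number"},"squeeze":{"type":"number"}},"required":["rows"]}

```bash
mkdir -p pics; ls; cat > h.py <<'E'
import numpy as np, cv2
from scipy.spatial.transform import Rotation as R
from station import ctrl, viewer, recognise, outline_of, landmark_of
np.set_printoptions(precision=4,suppress=True)
def rot(q): return R.from_quat([q[1],q[2],q[3],q[0]])
def cloud(name):
    im,d=viewer.snapshot(name); c=viewer.get_calibration(name); K=np.array(c["camera_matrix"])
    v,u=np.mgrid[:420,:560]; P=np.stack([(u-K[0,2])/K[0,0]*d,(v-K[1,2])/K[1,1]*d,d],-1)
    W=rot(c["orientation"]).apply(P.reshape(-1,3)).reshape(P.shape)+np.array(c["position"]); W[d==0]=np.nan
    return im,W
def save(im,n): cv2.imwrite("pics/"+n,cv2.cvtColor(im,cv2.COLOR_RGB2BGR))
def st():
    s=ctrl.read_state(); r=rot(s["eef_rot"]).as_matrix()
    print("t",s["time_s"],"p",np.array(s["ee_pos"]),"\nR",r.round(3).tolist(),"F",np.array(s["ft_force"]),"T",np.array(s["ft_torque"]),"gap",s["finger_gap"],s["finger_force"],"q",np.array(s["qpos"]))
E
python3 - <<'E'
from h import *
st()
for n in("scene","top"):
    im,W=cloud(n); save(im,n+"1.png"); print(n,viewer.get_calibration(n)["position"])
    for t in("tube_mid","tube_holder","tube_seat","ring_grip","pad_face","inner_mark","notch_block","beaker","timer","dropper","tape"):
        print(t,[(np.array(x["xyz"]),round(x["p"],2)) for x in landmark_of(n,t)[:2]])
E
```

```text
pics
t 0.0 p [0.2078 0.6153 0.255 ] 
R [[-0.947, 0.32, -0.001], [0.32, 0.947, -0.002], [0.0, -0.002, -1.0]] F [ 0.218  -0.1478  0.2576] T [-0.0175 -0.0168  0.0161] gap 0.08566171241564302 0.0 q [ 1.1624  0.1245  1.6517 -0.      1.3675 -0.0826]
scene [ 0.0913 -0.5274  0.714 ]
tube_mid [(array([ 0.5008, -0.3111,  0.0518]), 0.86)]
tube_holder [(array([0.499 , 0.0027, 0.0006]), 0.82)]
tube_seat [(array([ 0.4793, -0.0934,  0.064 ]), 0.76)]
ring_grip [(array([0.502 , 0.0091, 0.0687]), 0.89), (array([ 0.6447, -0.2771,  0.0001]), 0.61)]
pad_face [(array([ 0.4097, -0.0107,  0.0419]), 0.9), (array([ 0.4732, -0.0925,  0.0093]), 0.52)]
inner_mark [(array([0.5073, 0.009 , 0.1006]), 0.4)]
notch_block [(array([ 0.4717, -0.0908,  0.0078]), 0.64)]
beaker [(array([ 0.6437, -0.278 , -0.0004]), 0.63)]
timer [(array([ 0.6858,  0.0064, -0.0037]), 0.7)]
dropper [(array([ 0.6688,  0.1163, -0.0002]), 0.74)]
tape [(array([0.4103, 0.227 , 0.0002]), 0.58)]
top [ 0.328  -0.036   1.2371]
tube_mid [(array([ 0.405 , -0.0029,  0.0434]), 0.52)]
tube_holder [(array([0.5031, 0.0002, 0.0032]), 0.65)]
tube_seat [(array([ 0.4745, -0.0901,  0.0568]), 0.57)]
ring_grip [(array([ 0.5054, -0.0006,  0.068 ]), 0.93)]
pad_face [(array([ 0.4041, -0.0037,  0.04  ]), 0.66)]
inner_mark [(array([0.5018, 0.0143, 0.0938]), 0.43)]
notch_block [(array([ 0.4718, -0.0972,  0.0102]), 0.56)]
beaker [(array([ 0.6485, -0.28  , -0.0027]), 0.78)]
timer [(array([ 0.6832,  0.0068, -0.0029]), 0.8)]
dropper [(array([ 0.6695,  0.121 , -0.001 ]), 0.64), (array([ 0.5011, -0.3102,  0.051 ]), 0.52)]
tape [(array([0.4129, 0.2236, 0.0064]), 0.64)]
```

View pics/scene1.png

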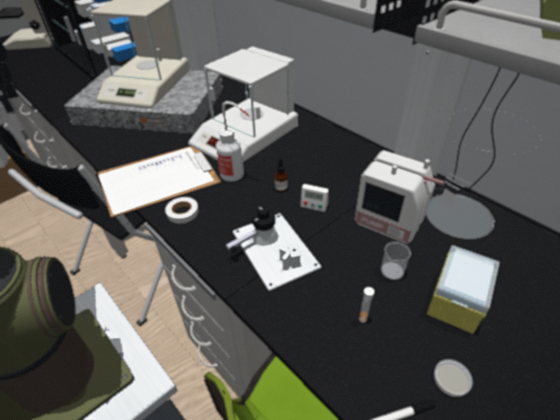

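View pics/top1.png

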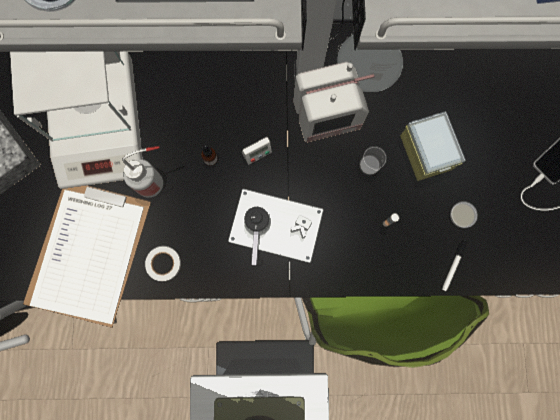

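```bash
cat > m.py <<'E'
from h import *
from scipy.optimize import least_squares
def circ(P):
    f=lambda p:np.hypot(P[:,0]-p[0],P[:,1]-p[1])-p[2]
    return least_squares(f,[*P[:,:2].mean(0),.03],loss="soft_l1",f_scale=.001).x
im,W=cloud("top"); im2,W2=cloud("scene"); np.savez("c.npz",im=im,W=W,im2=im2,W2=W2)
def sel(W,x0,x1,y0,y1,z0,z1):
    m=(W[...,0]>x0)&(W[...,0]<x1)&(W[...,1]>y0)&(W[...,1]<y1)&(W[...,2]>z0)&(W[...,2]<z1); return W[m]
for n,w in(("top",W),("scene",W2)):
    P=sel(w,.45,.56,-.05,.06,.070,.085); print(n,"ring top n",len(P),np.median(P,0),P.min(0),P.max(0),(P.min(0)+P.max(0))/2)
    P=sel(w,.45,.56,-.05,.06,.09,.11); print("knob",len(P),P.mean(0),(P.min(0)+P.max(0))/2)
    P=sel(w,.47,.53,-.35,-.28,.09,.12); print("cap",len(P),P.mean(0) if len(P) else 0,(P.min(0)+P.max(0))/2,P.min(0),P.max(0))
    P=sel(w,.40,.56,-.16,-.05,.044,.056); print("block top",len(P),P.min(0),P.max(0))
    P=sel(w,.36,.46,-.03,.03,.040,.055); A=np.linalg.svd((P-P.mean(0))[:,:2])[2][0]; print("arm",len(P),P.mean(0),np.arctan2(A[1],A[0]))
    P=sel(w,.36,.62,-.2,.1,.005,.012); r=cv2.minAreaRect((P[:,:2]*1000).astype(np.float32)); print("base",r)
E
python3 m.py
```

```text
top ring top n 356 [0.5053 0.0039 0.0784] [ 0.4803 -0.0235  0.0715] [0.5374 0.0318 0.0848] [0.5089 0.0042 0.0782]
knob 110 [0.5076 0.0036 0.0979] [0.5082 0.0046 0.0964]
cap 54 [ 0.503  -0.3084  0.0995] [ 0.5032 -0.3087  0.0998] [ 0.4949 -0.3174  0.0931] [ 0.5114 -0.3     0.1065]
block top 199 [ 0.4694 -0.1242  0.0443] [ 0.5195 -0.0767  0.0557]
arm 149 [0.4284 0.0079 0.0461] -3.1059945749830615
base ((489.61383056640625, -49.20579528808594), (298.04351806640625, 258.9614562988281), 89.68780517578125)
scene ring top n 270 [ 0.4975 -0.0082  0.0784] [ 0.4781 -0.0279  0.07  ] [0.5345 0.0309 0.085 ] [0.5063 0.0015 0.0775]
knob 91 [ 0.5043 -0.0003  0.0975] [0.5057 0.0016 0.0959]
cap 85 [ 0.4996 -0.3111  0.0986] [ 0.5012 -0.3105  0.0963] [ 0.4922 -0.3192  0.0901] [ 0.5101 -0.3019  0.1025]
block top 209 [ 0.4672 -0.1267  0.0444] [ 0.5179 -0.0782  0.0543]
arm 150 [0.4279 0.0047 0.0457] -3.1115955129448896
base ((532.380859375, -40.5281982421875), (273.9200439453125, 197.29039001464844), 75.14400482177734)
```

```bash
cat > m2.py <<'E'
from h import *
d=np.load("c.npz")
for n,im,W in(("top",d["im"],d["W"]),("scene",d["im2"],d["W2"])):
    m=(im.min(-1)>150)&(W[...,2]>.002)&(W[...,2]<.015)&(W[...,0]>.38)&(W[...,0]<.62)&(W[...,1]>-.2)&(W[...,1]<.12)
    r=cv2.minAreaRect((W[m][:,:2]*1000).astype(np.float32)); B=cv2.boxPoints(r)
    print(n,r,np.median(W[m],0)); 
    e=[B[(i+1)%4]-B[i] for i in range(4)]; l=max(e,key=np.linalg.norm); l=l*np.sign(l[1]); yaw=np.arctan2(-l[0],l[1])
    # plate centre in holder: (5.5,-45)
    c=np.array(r[0]); Rm=np.array([[np.cos(yaw),-np.sin(yaw)],[np.sin(yaw),np.cos(yaw)]]); o=c-Rm@[5.5,-45]
    print("yaw",yaw,"origin",o,"seat x=0",o+Rm@[0,-100])
    m=(W[...,2]>.040)&(W[...,2]<.052)
    H=(W[...,:2]*1000-o)@Rm
    A=m&(H[...,0]<-32)&(H[...,0]>-85)&(abs(H[...,1])<60); P=H[A]; k=np.polyfit(P[:,0],P[:,1],1); print("arm slope in holder",k,len(P),P.min(0),P.max(0))
    A=(H[...,0]>-40)&(H[...,0]<50)&(H[...,1]>-140)&(H[...,1]<-60)&(W[...,2]>.044)&(W[...,2]<.056); P=H[A]
    g=np.zeros((80,100),int)
    rows=[]
    for y in range(-132,-64,4): 
        q=P[(P[:,1]>=y)&(P[:,1]<y+4)][:,0]; rows.append((y+2,*(q.min().round(),q.max().round(),len(q)) if len(q) else 0))if len(q) else None
    print(rows)
im=d["im"][180:275,220:335]; save(cv2.resize(im,None,fx=6,fy=6,interpolation=cv2.INTER_CUBIC),"crop.png")
E
python3 m2.py
```

```text
File "m2.py", line 18
    q=P[(P[:,1]>=y)&(P[:,1]<y+4)][:,0]; rows.append((y+2,*(q.min().round(),q.max().round(),len(q)) if len(q) else 0))if len(q) else None
                                                                                                   ^^
SyntaxError: invalid syntax
```

```bash
sed -i 's/; rows.append.*/; rows+= [(y+2,q.min().round(),q.max().round(),len(q))] if len(q) else []/' m2.py; python3 m2.py
```

```text
top ((502.3697509765625, -40.72613525390625), (204.12806701660156, 135.0583038330078), 74.93865203857422) [ 0.4968 -0.0509  0.0084]
yaw -0.2628702 origin [508.7521   4.1572] seat x=0 [482.7668 -92.4076]
arm slope in holder [ 0.1883 -0.6062] 120 [-84.9647 -21.4856] [-32.25    -1.2995]
[(-126, np.float64(21.0), np.float64(30.0), 3), (-122, np.float64(11.0), np.float64(28.0), 13), (-118, np.float64(-9.0), np.float64(32.0), 22), (-114, np.float64(-9.0), np.float64(31.0), 28), (-110, np.float64(-6.0), np.float64(33.0), 26), (-106, np.float64(0.0), np.float64(34.0), 20), (-102, np.float64(6.0), np.float64(35.0), 21), (-98, np.float64(3.0), np.float64(37.0), 25), (-94, np.float64(2.0), np.float64(36.0), 21), (-90, np.float64(-2.0), np.float64(25.0), 12), (-86, np.float64(-2.0), np.float64(4.0), 7), (-82, np.float64(1.0), np.float64(1.0), 1)]
scene ((493.8487548828125, -37.42633056640625), (211.45423889160156, 155.12493896484375), 74.91032409667969) [ 0.4794 -0.0613  0.0088]
yaw -0.2633644 origin [500.2533   7.4539] seat x=0 [474.2202 -89.0981]
arm slope in holder [ 0.261  -3.1553] 125 [-84.9774 -37.2638] [-32.4739  -3.4012]
[(-130, np.float64(31.0), np.float64(36.0), 3), (-126, np.float64(20.0), np.float64(37.0), 21), (-122, np.float64(-1.0), np.float64(39.0), 25), (-118, np.float64(-2.0), np.float64(39.0), 27), (-114, np.float64(0.0), np.float64(42.0), 27), (-110, np.float64(8.0), np.float64(42.0), 20), (-106, np.float64(16.0), np.float64(41.0), 14), (-102, np.float64(12.0), np.float64(43.0), 22), (-98, np.float64(7.0), np.float64(45.0), 24), (-94, np.float64(7.0), np.float64(39.0), 16), (-90, np.float64(6.0), np.float64(26.0), 7), (-86, np.float64(8.0), np.float64(11.0), 3)]
```

View pics/crop.png

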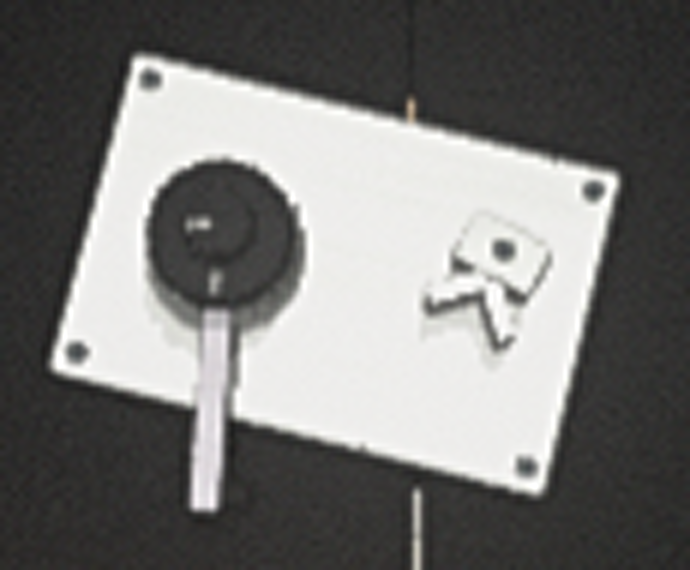

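The top view shows the holder yawed about -15°. The ring is near crop pixel (225,235), with the arm hanging down at about +0.19 rad. The V apex is near (485,290), opening downward. The tube stands alone to the right, so I'm moving above it.

Emit:
servo_tool(
  rows=[-0.574,-0.782,0.085,0,0,0,-0.574,-0.782,0.085,0,0,0,-0.574,-0.782,0.085,0,0,0,-0.574,-0.782,0.085,0,0,0,-0.574,-0.782,0.085,0,0,0,-0.574,-0.782,0.085,0,0,0,-0.574,-0.782,0.085,0,0,0,-0.574,-0.782,0.085,0,0,0,-0.574,-0.782,0.085,0,0,0,-0.574,-0.782,0.085,0,0,0],
  gripper=-1,
)

```text
time_s: 2.13
ee_pos: [0.2816, 0.3835, 0.2351]
eef_rot: [0.0, 0.162, 0.987, 0.0]
ft_force: [-0.1, -0.2, 0.3]
finger_gap: 0.0854
finger_force: 0.0
```

Emit:
servo_tool(
  rows=[-0.574,-0.782,0.085,0,0,0,-0.574,-0.782,0.085,0,0,0,-0.574,-0.782,0.085,0,0,0,-0.574,-0.782,0.085,0,0,0,-0.574,-0.782,0.085,0,0,0,-0.574,-0.782,0.085,0,0,0,-0.574,-0.782,0.085,0,0,0,-0.574,-0.782,0.085,0,0,0,-0.574,-0.782,0.085,0,0,0,-0.574,-0.782,0.085,0,0,0],
)

```text
time_s: 2.97
ee_pos: [0.355, 0.1524, 0.214]
eef_rot: [0.0, 0.162, 0.987, 0.0]
ft_force: [0.8, 0.9, -0.7]
finger_gap: 0.0854
finger_force: 0.0
```

Emit:
servo_tool(
  rows=[-0.574,-0.782,0.085,0,0,0,-0.574,-0.782,0.085,0,0,0,-0.574,-0.782,0.085,0,0,0,-0.574,-0.782,0.085,0,0,0,-0.574,-0.782,0.085,0,0,0,-0.574,-0.782,0.085,0,0,0,-0.574,-0.782,0.085,0,0,0,-0.574,-0.782,0.085,0,0,0,-0.574,-0.782,0.085,0,0,0,-0.574,-0.782,0.085,0,0,0],
)

```text
time_s: 3.8
ee_pos: [0.4284, -0.079, 0.1927]
eef_rot: [0.0, 0.162, 0.987, -0.0]
ft_force: [0.4, 1.0, 0.1]
finger_gap: 0.0856
finger_force: 0.0
```

Emit:
servo_tool(
  rows=[-0.574,-0.782,0.085,0,0,0,-0.574,-0.782,0.085,0,0,0,-0.574,-0.782,0.085,0,0,0,-0.574,-0.782,0.085,0,0,0,-0.574,-0.782,0.085,0,0,0,-0.574,-0.782,0.085,0,0,0,-0.574,-0.782,0.085,0,0,0,-0.574,-0.782,0.085,0,0,0,0,0,0,0,0,0,0,0,0,0,0,0],
)

```text
time_s: 4.63
ee_pos: [0.4869, -0.2634, 0.1754]
eef_rot: [-0.0, 0.163, 0.987, 0.0]
ft_force: [-0.2, 0.2, 0.1]
finger_gap: 0.0852
finger_force: 0.0
```

Emit:
servo_tool(
  rows=[-0.584,-0.786,0,0,0,0,-0.584,-0.786,0,0,0,0,0,0,0.8,0,0,0,0,0,0.8,0,0,0,0,0,0.8,0,0,0,0,0,0.8,0,0,0,0,0,0.5,0,0,0,0,0,0.24,0,0,0,0,0,0,0,0,0],
)

```text
time_s: 5.38
ee_pos: [0.5012, -0.3079, 0.0756]
eef_rot: [-0.001, 0.162, 0.987, 0.001]
ft_force: [-0.1, -0.4, 0.2]
finger_gap: 0.0854
finger_force: 0.0
```

```bash
python3 - <<'E'
from h import *
st()
im,W=cloud("scene"); c=im[240:360,310:430]; save(cv2.resize(c,None,fx=5,fy=5,interpolation=cv2.INTER_CUBIC),"g1.png")
E
```

```text
t 5.3833 p [ 0.5012 -0.3079  0.0756] 
R [[-0.948, 0.32, -0.002], [0.32, 0.948, 0.002], [0.003, 0.001, -1.0]] F [-0.0672 -0.4044  0.2499] T [-0.028  0.012 -0.006] gap 0.08539784808713388 0.0 q [-0.6422  0.17    1.9238  0.0001  1.0508 -1.8879]
```

View pics/g1.png

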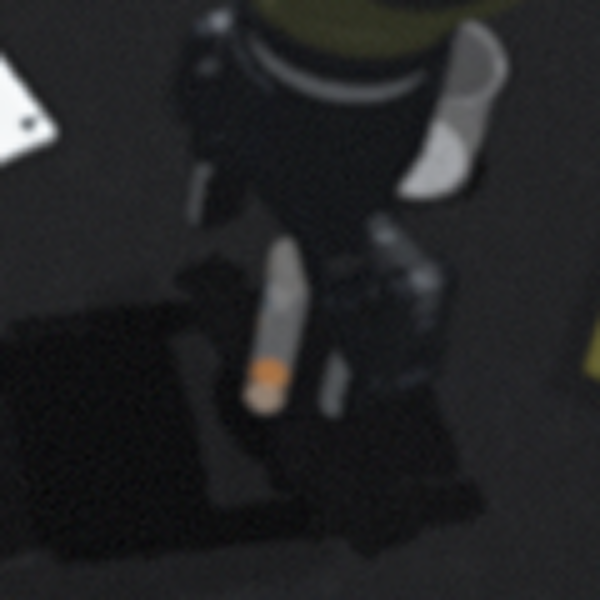

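The tube stands between the open fingers, at about (275,330). The right fingertip is near (335,390) and the left near (200,200). I'm closing gently.

Emit:
servo_tool(
  rows=[0,0,0,0,0,0,0,0,0,0,0,0,0,0,0,0,0,0,0,0,0,0,0,0,0,0,0,0,0,0,0,0,0,0,0,0,0,0,0,0,0,0,0,0,0,0,0,0],
  gripper=1,
  squeeze=25,
)

```text
time_s: 6.1
ee_pos: [0.5022, -0.3093, 0.0774]
eef_rot: [0.0, 0.162, 0.987, -0.0]
ft_force: [-0.1, -0.4, 0.7]
finger_gap: 0.0148
finger_force: 25.7
```

Emit:
servo_tool(
  rows=[0,0,-0.2,0,0,0,0,0,-0.4,0,0,0,0,0,-0.6,0,0,0,0,0,-0.8,0,0,0,0,0,-0.8,0,0,0,0,0,-0.4,0,0,0,0,0,0,0,0,0,0,0,0,0,0,0],
)

```text
time_s: 6.77
ee_pos: [0.5022, -0.3093, 0.1578]
eef_rot: [0.001, 0.162, 0.987, -0.0]
ft_force: [-0.5, 0.0, -1.9]
finger_gap: 0.0148
finger_force: 25.6
```

```bash
python3 - <<'E'
from h import *
st()
im,W=cloud("scene"); c=im[220:340,310:430]; save(cv2.resize(c,None,fx=5,fy=5,interpolation=cv2.INTER_CUBIC),"g2.png")
print([(np.array(x["xyz"]),x["p"]) for x in landmark_of("scene","tube_mid")[:2]])
E
```

```text
t 6.7667 p [ 0.5022 -0.3093  0.1578] 
R [[-0.947, 0.32, 0.001], [0.32, 0.947, -0.001], [-0.001, -0.0, -1.0]] F [-0.5277  0.019  -1.8521] T [ 0.0234 -0.0213  0.0549] gap 0.014835114892373102 25.649347007274628 q [-0.643   0.0732  1.8765 -0.      1.1905 -1.888 ]
[(array([ 0.4997, -0.309 ,  0.1301]), 0.53)]
```

View pics/g2.png

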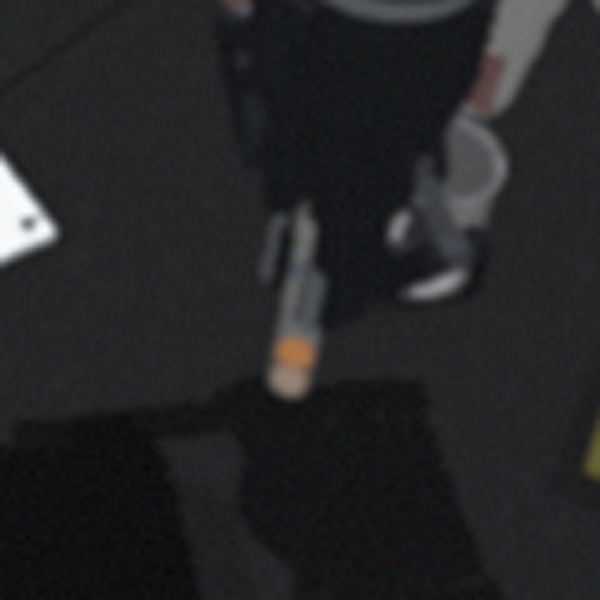

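The tube is gripped and lifted, hanging vertical with its orange label end near (290,355). Carrying it to a pre-place point about 12 mm on the open side of the notch.

Emit:
servo_tool(
  rows=[0.2,0.4,0,0,0,0,0.42,0.79,0,0,0,0,0.46,0.87,0,0,0,0,0.5,0.94,0,0,0,0,0.5,0.94,0,0,0,0,0.5,0.94,0,0,0,0,0.5,0.94,0,0,0,0,0.5,0.94,0,0,0,0,0.42,0.79,0,0,0,0,0.23,0.4,0,0,0,0],
)

```text
time_s: 7.7
ee_pos: [0.4638, -0.0843, 0.1556]
eef_rot: [-0.001, 0.161, 0.987, 0.001]
ft_force: [0.2, 0.0, 0.2]
finger_gap: 0.0152
finger_force: 25.6
```

Emit:
servo_tool(
  rows=[0,0,0,0,0,0,0,0,0.3,0,0,0,0,0,0.5,0,0,0,0,0,0.6,0,0,0,0,0,0.3,0,0,0,0,0,0,0,0,0,0,0,0,0,0,0],
)

```text
time_s: 8.28
ee_pos: [0.4648, -0.0875, 0.1134]
eef_rot: [-0.001, 0.163, 0.987, 0.0]
ft_force: [0.9, 0.8, 0.3]
finger_gap: 0.0151
finger_force: 25.6
```

```bash
python3 - <<'E'
from h import *
st()
im,W=cloud("scene"); c=im[185:305,210:330]; im2,W2=cloud("top"); c2=im2[190:270,240:340]
a=cv2.resize(c,(500,500),interpolation=cv2.INTER_CUBIC); b=cv2.resize(c2,(300,240),interpolation=cv2.INTER_CUBIC)
o=np.zeros((500,800,3),np.uint8); o[:,:500]=a; o[:240,500:]=b; save(o,"g3.png")
print([(np.array(x["xyz"]),x["p"]) for x in landmark_of("scene","tube_mid")[:2]])
print([(np.array(x["xyz"]),x["p"]) for x in landmark_of("scene","tube_seat")[:2]])
E
```

```text
t 8.2833 p [ 0.4648 -0.0875  0.1134] 
R [[-0.947, 0.321, -0.002], [0.321, 0.947, 0.001], [0.002, -0.0, -1.0]] F [0.8536 0.8256 0.292 ] T [ 0.0086 -0.0334  0.047 ] gap 0.015073904040972017 25.63106417655945 q [-0.2995 -0.1365  2.1622 -0.0001  1.1183 -1.5433]
[(array([ 0.6865,  0.0055, -0.0016]), 0.71), (array([ 0.4638, -0.0887,  0.0846]), 0.64)]
[(array([ 0.4777, -0.094 ,  0.0647]), 0.62)]
```

View pics/g3.png

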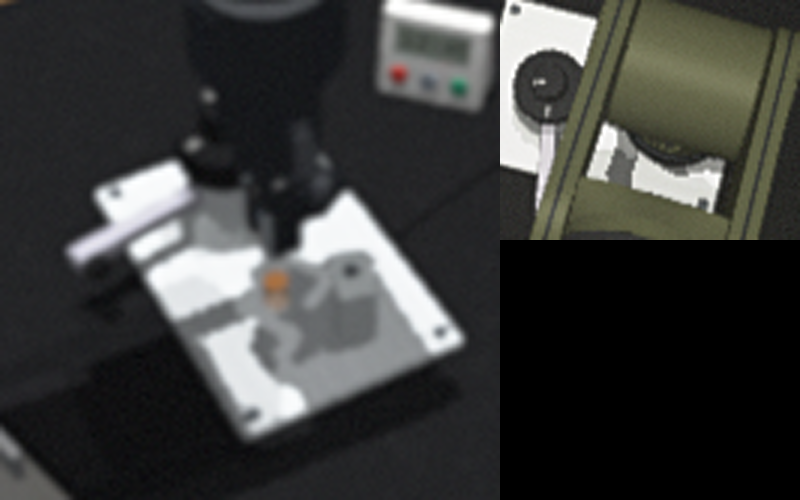

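In the scene crop the orange tube end is at (276,285), just on the open side of the V block at (330,290), and clear of the walls. Lowering to about 2 mm above the plate.

Emit:
servo_tool(
  rows=[0,0,0.4,0,0,0,0,0,0.4,0,0,0,0,0,0.2,0,0,0,0,0,0.04,0,0,0,0,0,0,0,0,0,0,0,0,0,0,0],
)

```text
time_s: 8.98
ee_pos: [0.4654, -0.087, 0.0884]
eef_rot: [-0.0, 0.162, 0.987, 0.0]
ft_force: [-0.2, 1.0, -1.2]
finger_gap: 0.0148
finger_force: 25.6
```

Emit:
servo_tool(
  rows=[-0.039,-0.007,0,0,0,0,-0.039,-0.007,0,0,0,0,-0.039,-0.007,0,0,0,0,-0.039,-0.007,0,0,0,0,-0.039,-0.007,0,0,0,0,-0.039,-0.007,0,0,0,0,0,0,0,0,0,0],
)

```text
time_s: 9.57
ee_pos: [0.4708, -0.09, 0.0887]
eef_rot: [0.0, 0.162, 0.987, -0.0]
ft_force: [0.0, -0.3, -0.7]
finger_gap: 0.0149
finger_force: 25.6
```

Emit:
servo_tool(
  rows=[-0.039,-0.007,0,0,0,0,-0.039,-0.007,0,0,0,0,0,0,0,0,0,0],
)

```text
time_s: 9.82
ee_pos: [0.4725, -0.0909, 0.0886]
eef_rot: [0.0, 0.162, 0.987, -0.0]
ft_force: [0.3, -0.6, -0.8]
finger_gap: 0.0152
finger_force: 25.6
```

Emit:
servo_tool(
  rows=[-0.039,-0.007,0,0,0,0,-0.039,-0.007,0,0,0,0,0,0,0,0,0,0],
)

```text
time_s: 10.07
ee_pos: [0.4743, -0.0919, 0.0886]
eef_rot: [0.0, 0.162, 0.987, -0.0]
ft_force: [0.3, 0.1, -0.4]
finger_gap: 0.0152
finger_force: 25.6
```

Emit:
servo_tool(
  rows=[-0.039,-0.007,0,0,0,0,0,0,0,0,0,0],
)

```text
time_s: 10.23
ee_pos: [0.4751, -0.0923, 0.0886]
eef_rot: [0.0, 0.162, 0.987, -0.0]
ft_force: [-0.1, 0.1, -1.5]
finger_gap: 0.0152
finger_force: 25.6
```

Emit:
servo_tool(
  rows=[-0.039,-0.007,0,0,0,0,0,0,0,0,0,0],
)

```text
time_s: 10.4
ee_pos: [0.476, -0.0928, 0.0886]
eef_rot: [0.0, 0.162, 0.987, 0.0]
ft_force: [-0.7, 0.0, -0.4]
finger_gap: 0.0151
finger_force: 25.6
```

Emit:
servo_tool(
  rows=[-0.039,-0.007,0,0,0,0,0,0,0,0,0,0],
)

```text
time_s: 10.57
ee_pos: [0.4767, -0.0932, 0.0885]
eef_rot: [-0.0, 0.162, 0.987, -0.0]
ft_force: [0.0, -0.1, -0.5]
finger_gap: 0.0149
finger_force: 25.6
```

Emit:
servo_tool(
  rows=[-0.039,-0.007,0,0,0,0,0,0,0,0,0,0],
)

```text
time_s: 10.73
ee_pos: [0.477, -0.0936, 0.0883]
eef_rot: [-0.001, 0.162, 0.987, 0.0]
ft_force: [-3.5, 0.6, 1.4]
finger_gap: 0.015
finger_force: 25.7
```

Emit:
servo_tool(
  rows=[-0.011,-0.016,0,0,0,0,0,0,0,0,0,0],
)

```text
time_s: 10.9
ee_pos: [0.4771, -0.0938, 0.0884]
eef_rot: [-0.001, 0.162, 0.987, 0.0]
ft_force: [-3.5, 2.2, 2.3]
finger_gap: 0.0153
finger_force: 25.8
```

Emit:
servo_tool(
  rows=[-0.011,-0.016,0,0,0,0,0,0,0,0,0,0],
)

```text
time_s: 11.07
ee_pos: [0.4772, -0.0939, 0.0883]
eef_rot: [-0.001, 0.162, 0.987, 0.001]
ft_force: [-4.8, 3.9, 2.5]
finger_gap: 0.0149
finger_force: 25.8
```

Both walls are felt. I'll relax the push slightly and lower in small steps to touch down.

Emit:
servo_tool(
  rows=[0.02,0.004,0.04,0,0,0,0,0,0.03,0,0,0,0,0,0,0,0,0],
)

```text
time_s: 11.32
ee_pos: [0.4771, -0.0938, 0.0869]
eef_rot: [-0.001, 0.162, 0.987, 0.001]
ft_force: [-3.0, 3.6, 3.1]
finger_gap: 0.0152
finger_force: 25.9
```

Emit:
servo_tool(
  rows=[0,0,0.02,0,0,0,0,0,0,0,0,0],
)

```text
time_s: 11.48
ee_pos: [0.4771, -0.0938, 0.0865]
eef_rot: [-0.001, 0.162, 0.987, 0.001]
ft_force: [-3.7, 4.0, 3.4]
finger_gap: 0.015
finger_force: 25.9
```

Emit:
servo_tool(
  rows=[0,0,0.02,0,0,0,0,0,0,0,0,0],
)

```text
time_s: 11.65
ee_pos: [0.4771, -0.0938, 0.0861]
eef_rot: [-0.001, 0.162, 0.987, 0.001]
ft_force: [-4.4, 3.7, 4.0]
finger_gap: 0.0153
finger_force: 25.9
```

Emit:
servo_tool(
  rows=[0.02,0.004,0.01,0,0,0,0,0,0.01,0,0,0,0,0,0,0,0,0],
)

```text
time_s: 11.9
ee_pos: [0.477, -0.0938, 0.0855]
eef_rot: [0.0, 0.162, 0.987, 0.0]
ft_force: [-3.0, 3.8, 4.6]
finger_gap: 0.0152
finger_force: 25.9
```

Emit:
servo_tool(
  rows=[0,0,0.02,0,0,0,0,0,0,0,0,0],
)

```text
time_s: 12.07
ee_pos: [0.477, -0.0938, 0.0853]
eef_rot: [-0.0, 0.162, 0.987, 0.0]
ft_force: [-5.3, 4.0, 6.4]
finger_gap: 0.015
finger_force: 26.2
```

Emit:
servo_tool(
  rows=[0,0,0.02,0,0,0,0,0,0,0,0,0],
)

```text
time_s: 12.23
ee_pos: [0.4771, -0.0939, 0.0853]
eef_rot: [-0.0, 0.162, 0.987, 0.0]
ft_force: [-5.8, 4.3, 8.8]
finger_gap: 0.0151
finger_force: 26.5
```

The z reading has stalled at 0.0853, so the tube stands on the plate. I'll take off the preload and open.

Emit:
servo_tool(
  rows=[0.01,0.002,-0.04,0,0,0,0,0,0,0,0,0],
)

```text
time_s: 12.4
ee_pos: [0.4769, -0.0938, 0.0854]
eef_rot: [0.0, 0.162, 0.987, 0.0]
ft_force: [-1.7, 3.6, 2.7]
finger_gap: 0.015
finger_force: 25.7
```

Emit:
servo_tool(
  rows=[0,0,0,0,0,0,0,0,0,0,0,0,0,0,0,0,0,0,0,0,0,0,0,0,0,0,0,0,0,0],
  gripper=-0.1,
)

```text
time_s: 12.82
ee_pos: [0.4769, -0.0942, 0.0854]
eef_rot: [0.0, 0.162, 0.987, -0.0]
ft_force: [0.1, -0.7, 0.2]
finger_gap: 0.0469
finger_force: 0.0
```

```bash
python3 - <<'E'
from h import *
st()
im,W=cloud("scene"); c=im[185:305,210:330]; save(cv2.resize(c,(500,500),interpolation=cv2.INTER_CUBIC),"g4.png")
E
```

```text
t 12.8167 p [ 0.4769 -0.0942  0.0854] 
R [[-0.947, 0.32, 0.001], [0.32, 0.947, -0.0], [-0.001, -0.0, -1.0]] F [ 0.0955 -0.6704  0.1973] T [-0.028   0.0224  0.0128] gap 0.04693548131964005 0.0 q [-0.3054 -0.0658  2.1513 -0.0003  1.0554 -1.5502]
```

View pics/g4.png

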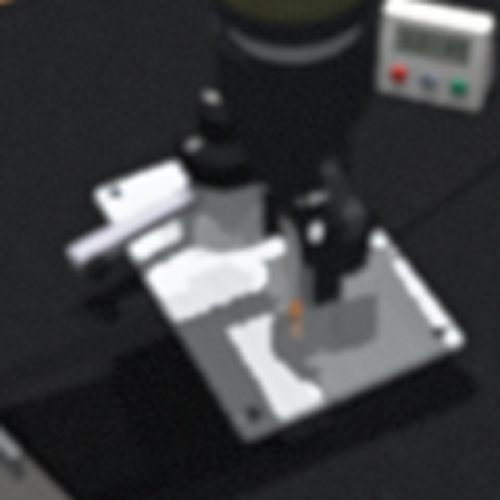

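The tube stands upright in the V, its orange label near (296,312), between the opened fingers. Lifting clear and moving above the ring.

Emit:
servo_tool(
  rows=[0,0,-0.1,0,0,0,0,0,-0.3,0,0,0,0,0,-0.5,0,0,0,0,0,-0.8,0,0,0,0,0,-0.9,0,0,0,0,0,-0.8,0,0,0,0,0,-0.3,0,0,0,0,0,0,0,0,0],
)

```text
time_s: 13.53
ee_pos: [0.4783, -0.0945, 0.181]
eef_rot: [0.003, 0.162, 0.987, -0.0]
ft_force: [0.4, -0.0, -0.5]
finger_gap: 0.0466
finger_force: 0.0
```

Emit:
servo_tool(
  rows=[0.01,0.4,0,0,0,0,0.02,0.7,0,0,0,0,0.02,0.8,0,0,0,0,0.02,0.8,0,0,0,0,0.02,0.7,0,0,0,0,0.02,0.4,0,0,0,0,0.01,0.2,0,0,0,0,0,0.03,0,0,0,0,0,0,0,0,0,0],
  gripper=-1,
)

```text
time_s: 14.28
ee_pos: [0.5058, 0.0025, 0.1771]
eef_rot: [-0.001, 0.162, 0.987, -0.0]
ft_force: [0.2, -0.2, 0.6]
finger_gap: 0.0854
finger_force: 0.0
```

```bash
python3 - <<'E'
from h import *
st()
im,W=cloud("scene"); c=im[185:305,210:330]; save(cv2.resize(c,(500,500),interpolation=cv2.INTER_CUBIC),"g5.png")
E
```

```text
t 14.2833 p [0.5058 0.0025 0.1771] 
R [[-0.948, 0.32, -0.001], [0.32, 0.948, -0.0], [0.001, -0.001, -1.0]] F [ 0.1576 -0.2404  0.5508] T [ 0.0332 -0.0136 -0.0288] gap 0.08540144209272797 0.0 q [-0.1011 -0.1349  2.0447 -0.0003  1.2331 -1.3465]
```

View pics/g5.png

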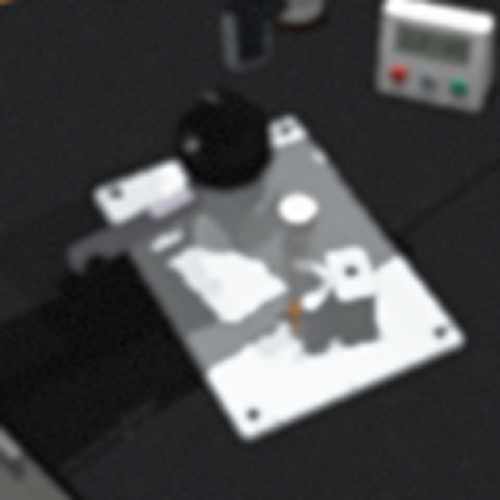

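The tube stands in the notch with its cap at (297,210). The gripper is above the ring, so I'm descending.

Emit:
servo_tool(
  rows=[-0.02,0,0.5,0,0,0,0,0,0.8,0,0,0,0,0,0.8,0,0,0,0,0,0.8,0,0,0,0,0,0.8,0,0,0,0,0,0.4,0,0,0,0,0,0.1,0,0,0,0,0,0,0,0,0],
)

```text
time_s: 15.0
ee_pos: [0.5059, 0.0019, 0.0718]
eef_rot: [-0.001, 0.163, 0.987, -0.0]
ft_force: [-0.3, -0.1, -0.0]
finger_gap: 0.0854
finger_force: 0.0
```

Emit:
servo_tool(
  rows=[0,0,0,0,0,0,0,0,0,0,0,0,0,0,0,0,0,0,0,0,0,0,0,0,0,0,0,0,0,0,0,0,0,0,0,0],
  gripper=1,
  squeeze=50,
)

```text
time_s: 15.5
ee_pos: [0.5076, 0.0019, 0.0746]
eef_rot: [0.001, 0.162, 0.987, -0.0]
ft_force: [-1.8, -1.0, 5.8]
finger_gap: 0.0545
finger_force: 52.8
```

```bash
python3 - <<'E'
from h import *
st()
E
```

```text
t 15.5 p [0.5076 0.0019 0.0746] 
R [[-0.947, 0.32, 0.002], [0.32, 0.947, -0.001], [-0.003, -0.0, -1.0]] F [-1.8095 -1.0361  5.7898] T [-0.2173  0.3736  0.0211] gap 0.05445250527241408 52.76018500328064 q [-0.1017 -0.0014  2.11   -0.0008  1.0306 -1.3465]
```

Emit:
servo_tool(
  rows=[0,0,0,0,0,-0.3,0,0,0,0,0,-0.5,0,0,0,0,0,-0.5,0,0,0,0,0,-0.5,0,0,0,0,0,0],
)

```text
time_s: 15.92
ee_pos: [0.5077, 0.0021, 0.0747]
eef_rot: [0.001, 0.068, 0.998, 0.0]
ft_force: [-2.5, 0.6, 5.7]
finger_gap: 0.0543
finger_force: 53.1
```

```bash
cat > r.py <<'E'
from h import *
st(); s=ctrl.read_state(); r=rot(s["eef_rot"]).as_matrix(); a=np.arctan2(r[1,1],r[0,1]); print("turned",a-1.2448,"tau6",s["tau"][5])
E
python3 r.py
```

```text
t 15.9167 p [0.5077 0.0021 0.0747] 
R [[-0.991, 0.136, 0.003], [0.136, 0.991, -0.0], [-0.003, 0.0, -1.0]] F [-2.4554  0.5653  5.7236] T [-0.0157  0.3338  0.0758] gap 0.05428576208741793 53.12322378158569 q [-0.1017 -0.0014  2.1099  0.0002  1.0305 -1.5359]
turned 0.18929061437395633 tau6 -0.22052379325032234
```

```bash
cat > arm.py <<'E'
from h import *
im,W=cloud("scene"); o=np.array([506.5,2.3])-np.array([2,-3]); yaw=-.263
Rm=np.array([[np.cos(yaw),-np.sin(yaw)],[np.sin(yaw),np.cos(yaw)]])
H=(W[...,:2]*1000-o)@Rm
r=np.hypot(H[...,0],H[...,1]); m=(W[...,2]>.040)&(W[...,2]<.051)&(r>35)&(r<103)&(H[...,0]<15)&(H[...,1]<30)&(np.hypot(H[...,0]+3,H[...,1]+100)>0)
m&=~((H[...,0]>-12)&(H[...,1]<-78))
P=H[m]; print(len(P),"arm angle",np.median(np.arctan2(-P[:,1],-P[:,0])))
print([np.array(x["xyz"]) for x in landmark_of("scene","pad_face")[:2]])
E
python3 arm.py
```

```text
171 arm angle 0.47550468169806454
[array([ 0.413 , -0.0278,  0.0428])]
```

Emit:
servo_tool(
  rows=[0,0,0,0,0,-0.5,0,0,0,0,0,-0.5,0,0,0,0,0,-0.5,0,0,0,0,0,-0.5,0,0,0,0,0,-0.5,0,0,0,0,0,-0.5,0,0,0,0,0,-0.5,0,0,0,0,0,-0.5,0,0,0,0,0,-0.5,0,0,0,0,0,-0.3],
)

```text
time_s: 16.85
ee_pos: [0.5076, 0.0027, 0.0746]
eef_rot: [0.001, -0.181, 0.983, 0.001]
ft_force: [-3.1, 1.5, 6.9]
finger_gap: 0.0545
finger_force: 53.1
```

```bash
python3 r.py; python3 arm.py; python3 r.py
```

```text
t 16.85 p [0.5076 0.0027 0.0746] 
R [[-0.934, -0.357, 0.002], [-0.357, 0.934, 0.002], [-0.003, 0.001, -1.0]] F [-3.0988  1.5269  6.9413] T [ 0.1803  0.4249 -0.8112] gap 0.05450539553055616 53.137001395225525 q [-0.1013 -0.0015  2.11    0.0021  1.0309 -2.0378]
turned 0.6905735232651005 tau6 -0.5868776142597198
147 arm angle 0.9624356362827092
[array([ 0.4372, -0.0676,  0.0409])]
t 16.95 p [0.5076 0.0027 0.0747] 
R [[-0.934, -0.357, 0.002], [-0.357, 0.934, 0.001], [-0.003, 0.0, -1.0]] F [-1.9439  2.0387  6.3134] T [ 0.3365  0.395  -0.1843] gap 0.05474575506849196 53.16001832485199 q [-0.1012 -0.0015  2.11    0.0018  1.0308 -2.0375]
turned 0.6906011972948025 tau6 -0.2443439606577158
```

Emit:
servo_tool(
  rows=[0,0,0,0,0,-0.4,0,0,0,0,0,-0.5,0,0,0,0,0,-0.5,0,0,0,0,0,-0.5,0,0,0,0,0,-0.3,0,0,0,0,0,-0.05,0,0,0,0,0,-0.05,0,0,0,0,0,-0.05,0,0,0,0,0,-0.05,0,0,0,0,0,-0.05],
)

```text
time_s: 17.78
ee_pos: [0.5075, 0.003, 0.0747]
eef_rot: [0.001, -0.305, 0.952, 0.001]
ft_force: [-3.1, 2.8, 7.3]
finger_gap: 0.0546
finger_force: 53.2
```

```bash
python3 r.py; python3 arm.py
```

```text
t 17.7833 p [0.5075 0.003  0.0747] 
R [[-0.814, -0.581, 0.002], [-0.581, 0.814, 0.002], [-0.003, 0.001, -1.0]] F [-3.0959  2.7726  7.3431] T [ 0.4262  0.461  -0.6662] gap 0.05458166560186441 53.20213973522186 q [-0.101  -0.0015  2.1101  0.0026  1.0313 -2.2928]
turned 0.9456347229640427 tau6 -0.5848866328597069
143 arm angle 1.1915944794029745
[array([ 0.4528, -0.0883,  0.0428])]
```

Emit:
servo_tool(
  rows=[0,0,0,0,0,-0.05,0,0,0,0,0,-0.05,0,0,0,0,0,-0.05,0,0,0,0,0,-0.05,0,0,0,0,0,-0.05],
)

```text
time_s: 18.3
ee_pos: [0.5075, 0.003, 0.0747]
eef_rot: [0.001, -0.317, 0.948, 0.001]
ft_force: [-2.7, 3.6, 7.0]
finger_gap: 0.0545
finger_force: 53.2
```

```bash
python3 r.py
```

```text
t 18.3 p [0.5075 0.003  0.0747] 
R [[-0.799, -0.602, 0.002], [-0.602, 0.799, 0.002], [-0.003, 0.0, -1.0]] F [-2.6842  3.5853  6.9815] T [ 0.455   0.4846 -0.5853] gap 0.05449242675384142 53.20091128349304 q [-0.101  -0.0016  2.1101  0.0026  1.0314 -2.319 ]
turned 0.9718353448762949 tau6 -0.5850805900990963
```

Emit:
servo_tool(
  rows=[0,0,0,0,0,-0.05,0,0,0,0,0,-0.05,0,0,0,0,0,-0.05,0,0,0,0,0,-0.05],
)

```text
time_s: 18.63
ee_pos: [0.5074, 0.003, 0.0747]
eef_rot: [0.001, -0.327, 0.945, 0.001]
ft_force: [-2.5, 3.3, 7.1]
finger_gap: 0.0546
finger_force: 53.2
```

```bash
python3 r.py; python3 arm.py
```

```text
t 18.6333 p [0.5074 0.003  0.0747] 
R [[-0.786, -0.618, 0.002], [-0.618, 0.786, 0.002], [-0.003, 0.001, -1.0]] F [-2.4928  3.3252  7.1225] T [ 0.5093  0.5107 -0.6245] gap 0.05458420724497066 53.18148493766785 q [-0.101  -0.0016  2.1101  0.0027  1.0314 -2.3399]
turned 0.9927481650884358 tau6 -0.5852259323000908
132 arm angle 1.2405173485208254
[array([ 0.458 , -0.0877,  0.042 ]), array([ 0.4749, -0.0926,  0.058 ])]
```

Joint-6 torque makes a clean baseline of -0.585 N m. Creeping on.

Emit:
servo_tool(
  rows=[0,0,0,0,0,-0.05,0,0,0,0,0,-0.05,0,0,0,0,0,-0.05],
)

```text
time_s: 18.98
ee_pos: [0.5074, 0.0031, 0.0746]
eef_rot: [0.001, -0.335, 0.942, 0.001]
ft_force: [-3.0, 3.3, 7.4]
finger_gap: 0.0547
finger_force: 53.2
```

```bash
python3 r.py|tail -1
```

```text
turned 1.008493794942605 tau6 -0.5852082185447216
```

Emit:
servo_tool(
  rows=[0,0,0,0,0,-0.05,0,0,0,0,0,-0.05,0,0,0,0,0,-0.05],
)

```text
time_s: 19.23
ee_pos: [0.5074, 0.0031, 0.0747]
eef_rot: [0.001, -0.342, 0.94, 0.001]
ft_force: [-3.3, 3.0, 7.9]
finger_gap: 0.0546
finger_force: 53.2
```

```bash
python3 r.py|tail -1
```

```text
turned 1.0241803316923395 tau6 -0.585454422980547
```

Emit:
servo_tool(
  rows=[0,0,0,0,0,-0.05,0,0,0,0,0,-0.05,0,0,0,0,0,-0.05],
)

```text
time_s: 19.48
ee_pos: [0.5074, 0.0031, 0.0747]
eef_rot: [0.001, -0.349, 0.937, 0.001]
ft_force: [-2.7, 4.0, 8.1]
finger_gap: 0.0547
finger_force: 53.2
```

```bash
python3 r.py|tail -1
```

```text
turned 1.0399063292315087 tau6 -0.5855625495314598
```

Emit:
servo_tool(
  rows=[0,0,0,0,0,-0.05,0,0,0,0,0,-0.05,0,0,0,0,0,-0.05],
)

```text
time_s: 19.73
ee_pos: [0.5074, 0.0031, 0.0746]
eef_rot: [0.001, -0.357, 0.934, 0.001]
ft_force: [-3.0, 3.7, 7.5]
finger_gap: 0.0547
finger_force: 53.2
```

```bash
python3 r.py|tail -1; python3 arm.py
```

```text
turned 1.055621469912302 tau6 -0.5856715142726898
132 arm angle 1.296888837668186
[array([ 0.4682, -0.0896,  0.0408])]
```

Emit:
servo_tool(
  rows=[0,0,0,0,0,-0.05,0,0,0,0,0,-0.05,0,0,0,0,0,-0.05],
)

```text
time_s: 20.08
ee_pos: [0.5074, 0.0031, 0.0746]
eef_rot: [0.001, -0.364, 0.931, 0.001]
ft_force: [-3.6, 3.6, 6.9]
finger_gap: 0.0548
finger_force: 53.2
```

```bash
python3 r.py|tail -1
```

```text
turned 1.0713895187457794 tau6 -0.5856393836438656
```

Emit:
servo_tool(
  rows=[0,0,0,0,0,-0.05,0,0,0,0,0,-0.05],
)

```text
time_s: 20.25
ee_pos: [0.5074, 0.0031, 0.0747]
eef_rot: [0.001, -0.369, 0.929, 0.001]
ft_force: [-2.8, 4.0, 7.9]
finger_gap: 0.0546
finger_force: 53.2
```

```bash
python3 r.py|tail -1
```

```text
turned 1.0817593509366217 tau6 -0.5858748592436314
```

Emit:
servo_tool(
  rows=[0,0,0,0,0,-0.05,0,0,0,0,0,-0.05],
)

```text
time_s: 20.42
ee_pos: [0.5074, 0.0031, 0.0746]
eef_rot: [0.001, -0.374, 0.927, 0.001]
ft_force: [-3.7, 3.9, 9.0]
finger_gap: 0.0547
finger_force: 53.2
```

```bash
python3 r.py|tail -1
```

```text
turned 1.0922578921127422 tau6 -0.5853262357413769
```

Emit:
servo_tool(
  rows=[0,0,0,0,0,-0.05,0,0,0,0,0,-0.05],
)

```text
time_s: 20.58
ee_pos: [0.5074, 0.0031, 0.0747]
eef_rot: [0.001, -0.379, 0.926, 0.001]
ft_force: [-4.0, 3.7, 7.4]
finger_gap: 0.0545
finger_force: 53.2
```

```bash
python3 r.py|tail -1
```

```text
turned 1.102782007348089 tau6 -0.5859958380460739
```

Emit:
servo_tool(
  rows=[0,0,0,0,0,-0.05,0,0,0,0,0,-0.03],
)

```text
time_s: 20.75
ee_pos: [0.5074, 0.0032, 0.0747]
eef_rot: [0.001, -0.382, 0.924, 0.001]
ft_force: [-4.3, 3.3, 7.7]
finger_gap: 0.0546
finger_force: 53.3
```

```bash
python3 r.py|tail -1
```

```text
turned 1.109701832036597 tau6 -1.1481420323252678
```

Contact: +0.56 N m, about 5.6 N at the pad. Holding one row to let it settle.

Emit:
servo_tool(
  rows=[0,0,0,0,0,0],
)

```text
time_s: 20.83
ee_pos: [0.5074, 0.0031, 0.0747]
eef_rot: [0.001, -0.382, 0.924, 0.001]
ft_force: [-4.7, 3.7, 7.4]
finger_gap: 0.0545
finger_force: 53.3
```

```bash
python3 r.py
```

```text
t 20.8333 p [0.5074 0.0031 0.0747] 
R [[-0.708, -0.706, 0.002], [-0.706, 0.708, 0.003], [-0.003, 0.001, -1.0]] F [-4.6902  3.6752  7.4342] T [ 0.4138  0.5224 -0.9862] gap 0.05447985521708489 53.328089118003845 q [-0.1011 -0.0016  2.1102  0.0033  1.0317 -2.457 ]
turned 1.109450964223292 tau6 -1.0379287227988243
```

Emit:
servo_tool(
  rows=[0,0,0,0,0,0,0,0,0,0,0,0,0,0,0,0,0,0,0,0,0,0,0,0,0,0,0,0,0,0,0,0,0,0,0,0],
  gripper=-1,
)

```text
time_s: 21.33
ee_pos: [0.5066, 0.0022, 0.0727]
eef_rot: [-0.0, -0.384, 0.923, -0.0]
ft_force: [-0.8, -0.6, -0.6]
finger_gap: 0.0857
finger_force: 0.0
```

Emit:
servo_tool(
  rows=[0,0,-0.2,0,0,0,0,0,-0.5,0,0,0,0,0,-0.8,0,0,0,0,0,-0.9,0,0,0,0,0,-0.9,0,0,0,0,0,-0.9,0,0,0,0,0,-0.9,0,0,0,0,0,-0.4,0,0,0,0,0,0,0,0,0],
)

```text
time_s: 22.08
ee_pos: [0.5085, 0.0021, 0.2146]
eef_rot: [0.003, -0.384, 0.923, -0.002]
ft_force: [0.4, -0.6, 0.2]
finger_gap: 0.0857
finger_force: 0.0
```

```bash
python3 r.py; python3 arm.py; python3 - <<'E'
from h import *
im,W=cloud("scene"); c=im[185:305,210:330]; save(cv2.resize(c,(500,500),interpolation=cv2.INTER_CUBIC),"g6.png")
E
```

```text
t 22.0833 p [0.5085 0.0021 0.2146] 
R [[-0.706, -0.709, 0.007], [-0.709, 0.706, -0.001], [-0.005, -0.006, -1.0]] F [ 0.3762 -0.5782  0.206 ] T [-0.0579 -0.0342 -0.0109] gap 0.08571345083092217 0.0 q [-0.1015 -0.1685  2.0087 -0.      1.294  -2.4597]
turned 1.1134383701352275 tau6 -0.00013908079381508287
126 arm angle 1.3461266902172184
[array([ 0.4736, -0.0934,  0.0433])]
```

View pics/g6.png

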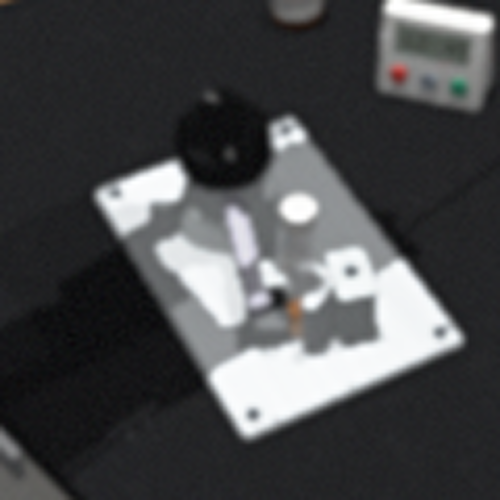

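The pad at (278,297) bears on the tube at (296,310), which stands upright in the notch. The inner knob's white mark is still at (210,97), unmoved.

```bash
python3 -c "
from h import *
print(ctrl.job_done())"
```

```text
the job is handed in; nothing more can be done
None
```

The tube stands upright in the V notch, held by the clamp pad at roughly 5 N (estimated from joint torque); the inner knob's mark shows no movement, nothing else was touched, and the job is handed in at about 22 s.

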